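# Free the snap-fit cover of a sealed sample box

### The arm

A 6-joint arm with a two-finger parallel gripper is mounted at the origin on a cart in front of the work surface, level with it; the furniture and walls round the work are solid. World frame = base frame: x ahead of the robot, y to its left, z up, the work surface at z = 0. Lengths are in m, angles in degrees, forces in N, time in s.
With the tool pointing down it reaches from about 0.35 to 0.975 m from the base axis. Payload 4.9 kg.
Tool frame: the origin (TCP) lies at the very end of the fingers, on their centre line; the grasp point (between the pads) lies 19 mm behind it; z points along the fingers, y is the direction in which the jaws open and shut (so a half turn about z gives the same grasp; the last joint's range is limited). The gripper opens to 85 mm and grips with 20 to 120 N. Pads are 22 mm wide; open, the fingers measure 114 mm over their backs; the gripper's body (76 mm by 85 mm) begins 54 mm behind the grasp point. The pads swing forward as they close: fully open they stand 13 mm farther back than shut.
Start: joints at [-75.516, 3.019, 92.412, -0, 84.569, -6.818], TCP at [0.227, -0.582, 0.231] pointing down, gripper open.
Joint ranges: [-172.51, 172.51], [-57.92, 126.97], [3.15, 148.05], [-58.71, 238.71], [5.1, 150.11], [-179.66, 179.66]. Speed limits (degrees/s): [147.25, 147.25, 180, 180, 180, 180].

### API

Orientations are given as a 3x3 rotation matrix whose columns are the frame's x, y, z axes.
In Python, from bench import sensors, vision, arm, models gives the robot as it stands.
- The arm moves only by the tool jog_arm, never from a script. Its argument "series" is a list of rows, each an object of numbers: "grip": the closure, from 0 (fully open) to 1 (shut); "dx", "dy", "dz": the shift along the tool's x, y, z in mm; "spin": the turn about the tool's z in degrees. A call has 1 to 10 rows; each row shifts and turns the commanded pose from where the row before left it, along the tool's axes as they then stand; what a row does not reach is not made up. A row lasts 1/10 s, in which the tool goes at most 50 mm and 8.59 degrees, less where a joint would pass 70% of its speed; a pose out of reach is approached as far as the arm can. A call is refused whole if a number of a shift passes 50 or a number of a turn 8.59, either way. A call with a gripper value outside its range is refused whole. The fingers move at their own pace and stop on an object; "newtons" is the grip in N (left out, the last holds). Time passes only in rows, so rows that do not move let the fingers close. It gives the time, the measured TCP pose, the force and the opening at its end, in the units of the state.
- sensors.sense(): the state, without advancing time (a new reading comes with each control period).
- vision.get_image(name): name is "scene" or "top"; returns the picture (420x560x3 uint8, red, green, blue); there is no depth.
- vision.camera_model(name): a dict with "fx", "fy", "cx", "cy" (pixels), "k1" (the pictures are not rectified: a ray, as slopes to the right and down, at radius r is drawn at 1 + k1 r^2 times it, then the intrinsics apply), "world_to_cam" (4x4, takes a point from world to camera coordinates). Camera axes: x right, y down, z forward; pixel columns grow to the right and rows downward; lengths in m; the calibration is good to about 2 mm. A picture is of the moment at which its call begins. camera_model takes no time and is no camera call.
- arm.job_done(): hands the job in, once; it reports no verdict.
Trained networks look in the newest picture that a camera, given by its name, has taken for a name from the list of things; names that differ only in an ending like _2 or _b are one class to them, and where a whole thing is asked for, a point or a joint stands for the part that bears it (a point fixed in the world has none). Each returns a list of dicts, best first, with "conf" (0 to 1); they miss things now and then, are a little off and sometimes report something else, mostly with a low value. They report only what shows in the picture. A call takes as long as a camera call.
- models.spot_in(camera, label): "xy" ([column, row] in pixels, amid what is visible of it).
- models.mark_of(camera, label): "xy" ([column, row] in pixels: a listed point, or the origin of a listed thing).
The state is a dict: "clock": time; "joint_pos": joint angles; "qvel": joint speeds; "tau": joint torques, N m; "tcp_pos": TCP position; "tcp_rot": TCP orientation; "contact_force": force on the tool from outside, world axes, zero at the start; "moment": the same for the moment, N m; "width": opening from 0.0 (shut) to 1.0 (fully open).
Only numpy, scipy, OpenCV 4.12 (cv2) and the standard library are available. Lean on these libraries where they do the work, as an engineer would, in place of code of your own. Each camera call takes 0.05 s, during which the arm holds its last target.

### The job

Open the sealed sample box: with the fingertips press its white cover down against the springy seal, gently and only as far as needed, and while it is down squeeze the two side tabs together so the hooks let go. Then lift the cover off straight up with the tabs still squeezed and set it down gently in the middle of the flat metal tray, upright. If it does not come up freely, do not pull: press again. Leave the tube, the dish and the timer where they are.

Things in the scene. Friction and masses are not known exactly. Their poses are not given: they have to be found in the camera images.
- housing: grey box fixed to the bench, 87 x 95 mm (its x, y), walls 45 mm high and 3 mm thick, with a small vial lying inside. Origin: centre of its underside on the bench, z up. Two lips inside hold the cover's hooks.
- cover: loose white cover on the box, about 0.15 kg: plate 96 x 108 mm (its x, y), plate top 41 mm above the origin, two grey tabs standing through it. Origin: centre of its lowest edge (inner skirt, on which it stands level when set down), z up. At the start the origin is 21 mm above the bench, centred on the box and turned like it, with 1 mm play. Lifts out freely only when unlocked.
- cover_plate (a point): centre of the plate's top face. Outside each tab the plate runs on 24 mm free along y: fingertips astride the tabs land there and press. A seal (1 N per mm) pushes the cover up and locks the tabs. They unlock after 1.5 to 10.5 mm of pressing: hidden and different each time, but always at about 12 N downward; at about 14 N, 2 mm deeper, comes a hard stop. Hold 13 to 15 N.
- cover_grip (a point): midway between the two tabs, 57 mm above the cover's origin. Fingertips that reach farther as they close press harder: correct the height by the force felt. Once the tabs are in 4 mm the pressing may be eased, not before. Unlocked and squeezed, the cover lifts with its weight only; over 6 N of pull means still hooked: press again. The lips, the tray and the seal each stand at most 30 N.
- tab_left (a joint): how far the tab on the cover's +y side is squeezed in, m: 0 out, 0.008 fully in (stop); must be in at least 0.007 to lift. Outer face at y = +30 mm when out, 24 mm wide along x, 6 mm thick, top 67 mm above the cover's origin (26 mm above the plate). Spring 2 N at first, 8 N at the end. Locked, it moves only about 1 mm.
- tab_right (a joint): the same for the tab on the cover's -y side, outer face at y = -30 mm: the tabs are 60 mm apart over their faces when out, 44 mm when fully in
- tray: flat open aluminium tray fixed to the bench, 180 x 180 mm, rim 14 mm high, walls 4 mm, floor 4 mm thick. Origin: centre of its underside on the bench, z up
- tube: bystander: standing capped plastic tube, 34 mm across, 113 mm high; origin: centre of its foot
- dish: bystander: flat culture dish, 60 mm across, 15 mm high; origin: centre of its underside
- timer: bystander: white bench timer, 66 x 64 x 20 mm; origin: centre of its underside
- lips: the two fixed grey lips inside the box that the cover's hooks catch under when locked; origin: as the box's. They break at more than 30 N of pull
- seal: springy black rubber strips inside the box under the cover's skirt; origin about 21 mm under their top, below the box's middle. Crushed by more than 30 N

How it is judged:
By the outcome, as a careful person would: the job done as asked, in the order asked, and still so for the second after the job is handed in, with the robot touching nothing.
It also fails if it takes over 72 s, if anything falls off the work surface, if the arm or the gripper's body presses on something with over 40 N, if the wrist force passes 120 N, or if a joint passes its speed limit or range.

## Working session

There is one attempt and no reset: what is moved stays moved. The work goes in short steps, Python scripts to look and compute and a tool call to move; the robot and the scene stay as the last step left them, time stands still between calls to the robot, and variables do not carry over. Pictures are saved under pics/ and viewed, and the job is handed in when it is done.

Besides the shell and the picture viewer there is one more tool, called after "Call:" in YAML: its name, and indented under it one key for each argument. jog_arm: Moves the arm, as the interface text tells. Its arguments: {"type":"object","properties":{"series":{"type":"array","items":{"type":"object","properties":{"grip":{"type":"number"},"dx":{"type":"number"},"dy":{"type":"number"},"dz":{"type":"number"},"spin":{"type":"number"}}}},"newtons":{"type":"number"}},"required":["series"]}

```bash
mkdir -p pics
cat > h.py <<'E'
import numpy as np, cv2
from bench import sensors, vision, arm, models
def save(cam,name):
    im=vision.get_image(cam); cv2.imwrite(f'pics/{name}.png',im[:,:,::-1]); return im
def ray(cam,xy):
    m=vision.camera_model(cam); k=m['k1']
    d=np.array([(xy[0]-m['cx'])/m['fx'],(xy[1]-m['cy'])/m['fy']]); u=d.copy()
    for _ in range(50): u=d/(1+k*(u@u))
    T=np.array(m['world_to_cam']); R=T[:3,:3]; o=-R.T@T[:3,3]
    return o,R.T@np.array([u[0],u[1],1])
def atz(cam,xy,z):
    o,d=ray(cam,xy); return o+d*(z-o[2])/d[2]
def proj(cam,p):
    m=vision.camera_model(cam);T=np.array(m['world_to_cam']);q=T[:3,:3]@np.array(p)+T[:3,3]
    u=q[:2]/q[2];u=u*(1+m['k1']*(u@u));return np.array([u[0]*m['fx']+m['cx'],u[1]*m['fy']+m['cy']])
E
python3 - <<'E'
from h import *
for c in('scene','top'):
    save(c,c+'0')
    for l,z in(('cover_plate',.062),('cover_grip',.078),('housing',0),('tray',0),('tube',0),('dish',0),('timer',0),('tab_left',None),('tab_right',None)):
        if z is None: r=models.spot_in(c,l); z=.08
        else: r=models.mark_of(c,l)
        for a in r[:2]: print(c,l,np.round(a['xy'],1),round(a['conf'],2),np.round(atz(c,a['xy'],z),4))
s=sensors.sense();print({k:np.round(v,3).tolist() for k,v in s.items()})
E
```

```text
scene cover_plate [298.4 254.1] 0.66 [ 0.5557 -0.0339  0.062 ]
scene cover_grip [297.2 245.3] 0.95 [ 0.5574 -0.0257  0.078 ]
scene housing [300.1 276.7] 0.91 [ 0.5578 -0.0414  0.    ]
scene housing [299.7 247.6] 0.49 [0.5977 0.0242 0.    ]
scene tray [245.2 224. ] 0.62 [0.5286 0.1439 0.    ]
scene tray [197.6 299.1] 0.4 [ 0.3619  0.0094 -0.    ]
scene tube [304.7 197. ] 0.88 [0.6933 0.1555 0.    ]
scene dish [298.3 253.7] 0.64 [0.5862 0.0112 0.    ]
scene timer [199.2 299.3] 0.69 [0.3643 0.0074 0.    ]
scene tab_left [297.6 259.2] 0.67 [ 0.5394 -0.0563  0.08  ]
scene tab_right [300.5 263.1] 0.71 [ 0.5392 -0.0666  0.08  ]
top cover_plate [331.9 220.2] 0.89 [ 0.5626 -0.0312  0.062 ]
top cover_grip [338.2 220.4] 0.76 [ 0.5607 -0.0424  0.078 ]
top housing [332.5 224.9] 0.46 [ 0.558 -0.04   0.   ]
top tray [254.1 232. ] 0.74 [0.5407 0.1391 0.    ]
top tube [241.1 162.6] 0.76 [0.7025 0.1717 0.    ]
top dish [314.3 150.2] 0.92 [0.733 0.001 0.   ]
top timer [312.9 313.2] 0.62 [0.3603 0.0054 0.    ]
top tab_right [348.1 228. ] 0.5 [ 0.5447 -0.0626  0.08  ]
{'clock': 1.0, 'joint_pos': [-75.518, 3.019, 92.411, 0.0, 84.569, -6.817], 'qvel': [-0.067, 0.067, 0.0, 0.022, 0.104, -0.092], 'tau': [-0.002, -39.37, -37.047, -0.0, 0.0, -0.0], 'tcp_pos': [0.227, -0.582, 0.231], 'tcp_rot': [[0.932, 0.363, 0.0], [0.363, -0.932, -0.0], [-0.0, 0.0, -1.0]], 'contact_force': [1.06, -0.294, -0.206], 'moment': [-0.038, -0.081, -0.003], 'width': 0.997}
```

Run:
```python
import cv2
a=cv2.imread('pics/scene0.png')[160:340,150:400];b=cv2.imread('pics/top0.png')[130:350,180:440]
cv2.imwrite('pics/sc.png',cv2.resize(a,None,fx=3,fy=3,interpolation=2));cv2.imwrite('pics/tc.png',cv2.resize(b,None,fx=2.7,fy=2.7,interpolation=2))
```

```text
(no output)
```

View pics/sc.png

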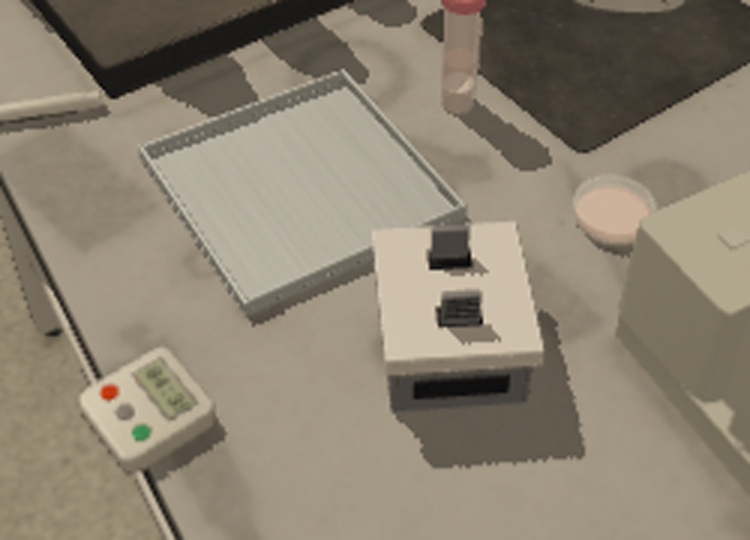

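View pics/tc.png

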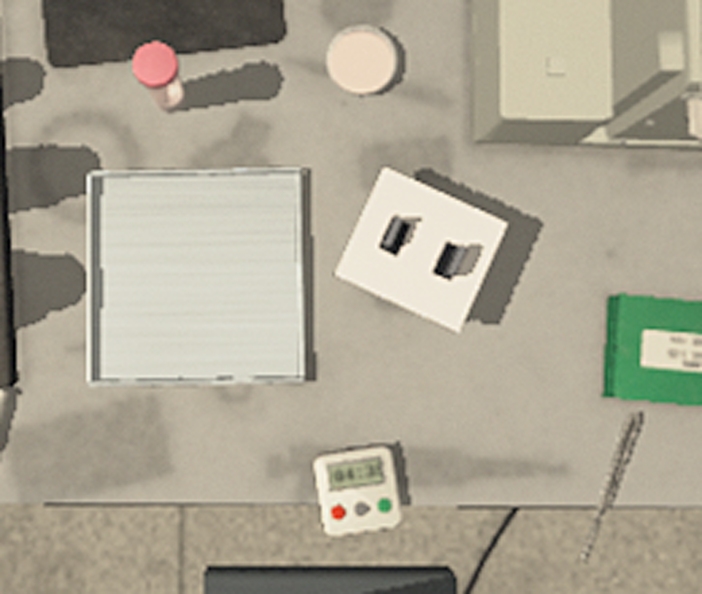

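The scene view shows the plate at full-image pixels of about 275-330 × 234-280, with the tray up and left of it. In the top view the plate corners are near (322,192), (368,213), (350,253) and (304,232). Next I'll refine the plate and tray poses.

```bash
cat > fit.py <<'E'
from h import *
from scipy.optimize import least_squares
def quad(img,guess,win=4):
    g=cv2.cvtColor(img,cv2.COLOR_BGR2GRAY).astype(np.float32)
    # refine each edge by gradient max along normals, then intersect the fitted lines
    guess=np.array(guess,float); L=[]
    for i in range(4):
        a,b=guess[i],guess[(i+1)%4]; t=(b-a)/np.linalg.norm(b-a); n=np.array([-t[1],t[0]])
        pts=[]
        for s in np.linspace(.12,.88,25):
            p=a+s*(b-a); o=np.arange(-win,win+.01,.25)
            q=(p+o[:,None]*n).astype(np.float32)
            v=cv2.remap(cv2.GaussianBlur(g,(0,0),.7),q[None,:,0],q[None,:,1],cv2.INTER_LINEAR)[0]
            dd=np.abs(np.gradient(v)); pts.append(p+o[np.argmax(dd)]*n)
        l=cv2.fitLine(np.array(pts,np.float32),cv2.DIST_HUBER,0,.01,.01).ravel(); L.append(l)
    out=[]
    for i in range(4):
        l,m=L[i-1],L[i]; A=np.array([[l[0],-m[0]],[l[1],-m[1]]]); s=np.linalg.solve(A,m[2:]-l[2:]); out.append(l[2:]+s[0]*l[:2])
    return np.array(out)
E
python3 - <<'E'
from fit import *
T=cv2.imread('pics/top0.png');S=cv2.imread('pics/scene0.png')
f=lambda c,o,k:[(o[0]+x/k,o[1]+y/k) for x,y in c]
qt=quad(T,f([(385,168),(508,223),(460,332),(335,275)],(180,130),2.7))
qs=quad(S,f([(374,230),(517,223),(541,356),(387,362)],(150,160),3))
print(qt.round(1).tolist(),qs.round(1).tolist())
for c,q in(('top',qt),('scene',qs)):
    P=np.array([atz(c,p,.062) for p in q]); 
    e=np.diff(np.vstack([P,P[:1]]),axis=0); print(c,P.mean(0).round(4),np.linalg.norm(e,axis=1).round(4),np.degrees(np.arctan2(e[:,1],e[:,0])).round(1)); print(P.round(4).tolist())
tr=quad(T,f([(88,170),(307,170),(303,382),(90,382)],(180,130),2.7))
P=np.array([atz('top',p,.014) for p in tr]);e=np.diff(np.vstack([P,P[:1]]),axis=0);print('tray',P.mean(0).round(4),np.linalg.norm(e,axis=1).round(4),np.degrees(np.arctan2(e[:,1],e[:,0])).round(1))
tr=quad(S,f([(140,152),(343,72),(465,208),(248,308)],(150,160),3))
P=np.array([atz('scene',p,.014) for p in tr]);e=np.diff(np.vstack([P,P[:1]]),axis=0);print('tray',P.mean(0).round(4),np.linalg.norm(e,axis=1).round(4),np.degrees(np.arctan2(e[:,1],e[:,0])).round(1))
E
```

```text
[[321.79998779296875, 190.8000030517578], [367.8999938964844, 212.0], [349.70001220703125, 252.8000030517578], [303.1000061035156, 231.3000030517578]] [[273.20001220703125, 236.1999969482422], [321.1000061035156, 233.5], [331.1000061035156, 276.70001220703125], [278.1000061035156, 279.5]]
top [ 0.5597 -0.039   0.062 ] [0.1082 0.0957 0.1082 0.0964] [-114.8  155.3   65.5  -24.8]
[[0.6261, -0.01, 0.062], [0.5806, -0.1082, 0.062], [0.4937, -0.0682, 0.062], [0.5385, 0.0303, 0.062]]
scene [ 0.558  -0.0388  0.062 ] [0.0953 0.1074 0.0955 0.106 ] [ -25.  -114.3  154.2   65.5]
[[0.5368, 0.0299, 0.062], [0.6232, -0.0104, 0.062], [0.5789, -0.1082, 0.062], [0.4929, -0.0666, 0.062]]
tray [0.5408 0.1414 0.014 ] [0.1766 0.1692 0.176  0.1669] [ -87.8 -178.7   91.4    1.5]
tray [0.535  0.1341 0.014 ] [0.1707 0.1592 0.1702 0.1586] [   1.9  -88.7 -178.4   91.4]
```

View pics/scene0.png

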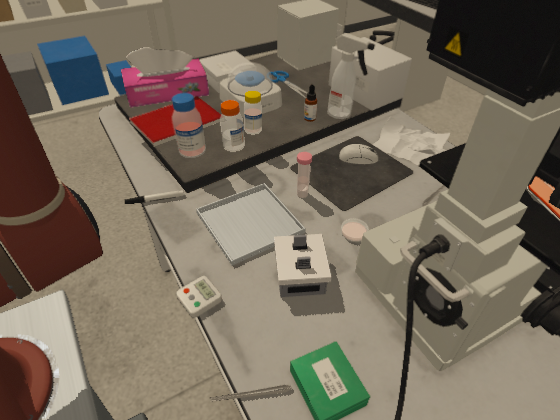

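View pics/top0.png

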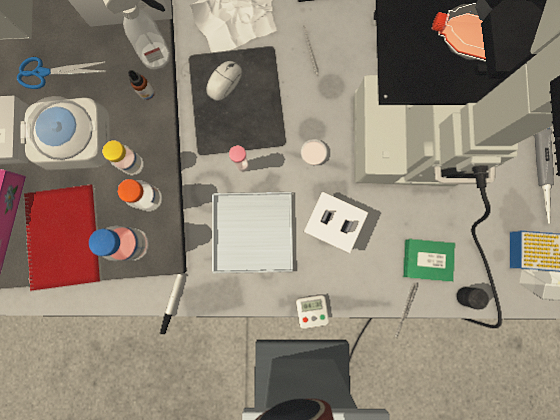

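The images show the microscope right of and behind the box. I'll come in along the front edge at height.

Call:
jog_arm:
  series:
    - {"dx":29,"dy":-35}
    - {"dx":29,"dy":-35}
    - {"dx":29,"dy":-35}
    - {"dx":29,"dy":-35}
    - {"dx":29,"dy":-35}
    - {"dx":29,"dy":-35}
    - {"dx":29,"dy":-35}
    - {"dx":29,"dy":-35}
    - {"dx":29,"dy":-35}
    - {"dx":29,"dy":-35}
  newtons: 20

```text
$.series[0]: bad value
```

Call:
jog_arm:
  series:
    - {"spin":7.6}
    - {"spin":7.6}
    - {"spin":7.6}
    - {"spin":7.6}
    - {"spin":7.6}
    - {"spin":7.6}
    - {}

```text
$.series[0]: bad value
```

Call:
jog_arm:
  series:
    - {"dx":29,"dy":-35,"dz":0,"spin":0,"grip":0}
    - {"dx":29,"dy":-35,"dz":0,"spin":0,"grip":0}
    - {"dx":29,"dy":-35,"dz":0,"spin":0,"grip":0}
    - {"dx":29,"dy":-35,"dz":0,"spin":0,"grip":0}
    - {"dx":29,"dy":-35,"dz":0,"spin":0,"grip":0}
    - {"dx":29,"dy":-35,"dz":0,"spin":0,"grip":0}
    - {"dx":29,"dy":-35,"dz":0,"spin":0,"grip":0}
    - {"dx":29,"dy":-35,"dz":0,"spin":0,"grip":0}
    - {"dx":29,"dy":-35,"dz":0,"spin":0,"grip":0}
    - {"dx":29,"dy":-35,"dz":0,"spin":0,"grip":0}
  newtons: 20

```text
clock: 2.0
tcp_pos: [0.3703, -0.1492, 0.2316]
tcp_rot: [[0.932, 0.363, 0.001], [0.363, -0.932, -0.001], [0.001, 0.001, -1.0]]
contact_force: [0.8, 0.1, 0.9]
width: 1.004
```

Call:
jog_arm:
  series:
    - {"dx":0,"dy":0,"dz":0,"spin":7.6,"grip":0.2}
    - {"dx":0,"dy":0,"dz":0,"spin":7.6,"grip":0.2}
    - {"dx":0,"dy":0,"dz":0,"spin":7.6,"grip":0.2}
    - {"dx":0,"dy":0,"dz":0,"spin":7.6,"grip":0.2}
    - {"dx":0,"dy":0,"dz":0,"spin":7.6,"grip":0.2}
    - {"dx":0,"dy":0,"dz":0,"spin":7.9,"grip":0.2}
    - {"dx":0,"dy":0,"dz":0,"spin":0,"grip":0.2}

```text
clock: 2.7
tcp_pos: [0.3701, -0.1508, 0.2314]
tcp_rot: [[0.909, -0.416, 0.0], [-0.416, -0.909, -0.0], [0.0, 0.0, -1.0]]
contact_force: [-0.3, 0.1, -0.4]
width: 0.802
```

```bash
cat >> h.py <<'E'
def togo(t):
    s=sensors.sense(); R=np.array(s['tcp_rot']); d=np.array(t)-s['tcp_pos']
    print('tool mm',(R.T@d*1000).round(1),'yaw of y',np.degrees(np.arctan2(R[1,1],R[0,1])).round(2),'w',round(s['width'],3),'F',np.round(s['contact_force'],1),'M',np.round(s['moment'],2),'tcp',np.round(s['tcp_pos'],4),'t',s['clock'])
E
python3 -c "
from h import *
togo([.559,-.039,.231])"
```

```text
tool mm [ 125.3 -180.3    0.5] yaw of y -114.58 w 0.802 F [-0.3  0.1 -0.4] M [-0.01 -0.   -0.02] tcp [ 0.3701 -0.1508  0.2314] t 2.7
```

Call:
jog_arm:
  series:
    - {"dx":25,"dy":-36,"dz":0,"spin":0,"grip":0.2}
    - {"dx":25,"dy":-36,"dz":0,"spin":0,"grip":0.2}
    - {"dx":25,"dy":-36,"dz":0,"spin":0,"grip":0.2}
    - {"dx":25,"dy":-36,"dz":0,"spin":0,"grip":0.2}
    - {"dx":25.3,"dy":-36.3,"dz":0,"spin":0,"grip":0.2}
    - {"dx":0,"dy":0,"dz":40,"spin":0,"grip":0.2}
    - {"dx":0,"dy":0,"dz":40,"spin":0,"grip":0.2}
    - {"dx":0,"dy":0,"dz":30,"spin":0,"grip":0.2}
    - {"dx":0,"dy":0,"dz":0,"spin":0,"grip":0.2}

```text
clock: 3.6
tcp_pos: [0.5552, -0.0382, 0.1155]
tcp_rot: [[0.91, -0.414, -0.011], [-0.414, -0.91, 0.002], [-0.011, 0.002, -1.0]]
contact_force: [-1.2, -0.0, -0.5]
width: 0.8
```

```bash
python3 -c "
from h import *
togo([.559,-.039,.12])
a=save('scene','s1');b=save('top','t1')
print(proj('scene',[.559,-.039,.08]),proj('top',[.559,-.039,.08]))
a=cv2.resize(a[180:310,230:400],None,fx=3,fy=3,interpolation=2);b=cv2.resize(b[160:290,270:400],None,fx=3,fy=3,interpolation=2)
cv2.imwrite('pics/s1c.png',a[:,:390,::-1]);cv2.imwrite('pics/m1.png',np.hstack([a[:,:400],b])[:,:,::-1])"
```

```text
tool mm [ 3.7 -0.8 -4.5] yaw of y -114.43 w 0.8 F [-1.2 -0.  -0.5] M [ 0.   -0.04  0.01] tcp [ 0.5552 -0.0382  0.1155] t 3.6
[301.70939573 248.92193834] [336.68602061 221.08696006]
```

View pics/m1.png

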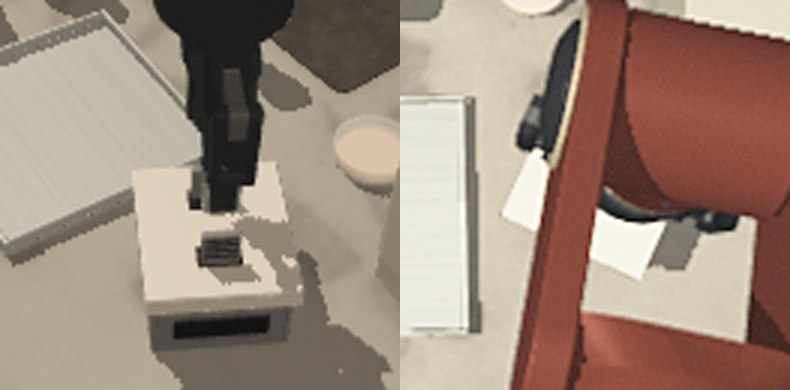

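The gripper hangs above the plate with both tabs visible below it, the front one at about (304,263) full-image. The arm hides the cover in the top view.

Call:
jog_arm:
  series:
    - {"dx":0,"dy":0,"dz":0,"spin":0,"grip":0.22}
    - {"dx":0,"dy":0,"dz":0,"spin":0,"grip":0.22}

```text
clock: 3.9
tcp_pos: [0.5607, -0.0395, 0.1242]
tcp_rot: [[0.909, -0.416, 0.005], [-0.416, -0.909, -0.001], [0.005, -0.001, -1.0]]
contact_force: [0.1, 0.7, 0.3]
width: 0.779
```

```bash
python3 -c "
from h import *
togo([.559,-.039,.12])"
```

```text
tool mm [-1.8  0.3  4.2] yaw of y -114.57 w 0.779 F [0.1 0.7 0.3] M [-0.   -0.   -0.03] tcp [ 0.5607 -0.0395  0.1242] t 3.9
```

Call:
jog_arm:
  series:
    - {"dx":0,"dy":0,"dz":0,"spin":0,"grip":0.22}
    - {"dx":0,"dy":0,"dz":4,"spin":0,"grip":0.22}
    - {"dx":0,"dy":0,"dz":5,"spin":0,"grip":0.22}
    - {"dx":0,"dy":0,"dz":5,"spin":0,"grip":0.22}
    - {"dx":0,"dy":0,"dz":5,"spin":0,"grip":0.22}
    - {"dx":0,"dy":0,"dz":4,"spin":0,"grip":0.22}
    - {"dx":0,"dy":0,"dz":0,"spin":0,"grip":0.22}
    - {"dx":0,"dy":0,"dz":0,"spin":0,"grip":0.22}
    - {"dx":0,"dy":0,"dz":0,"spin":0,"grip":0.22}

```text
clock: 4.8
tcp_pos: [0.5593, -0.0391, 0.0986]
tcp_rot: [[0.909, -0.416, 0.0], [-0.416, -0.909, -0.0], [0.0, -0.0, -1.0]]
contact_force: [-0.4, -0.0, 0.1]
width: 0.779
```

```bash
python3 -c "
from h import *
a=save('scene','s2')
togo([.559,-.039,.07])
a=cv2.resize(a[200:300,250:350],None,fx=6,fy=6,interpolation=2)
cv2.imwrite('pics/s2c.png',a[:,:,::-1])"
```

```text
tool mm [-0.3  0.  28.6] yaw of y -114.6 w 0.775 F [ 0.2  0.  -0.1] M [0.01 0.   0.02] tcp [ 0.5593 -0.0391  0.0986] t 4.85
```

View pics/s2c.png

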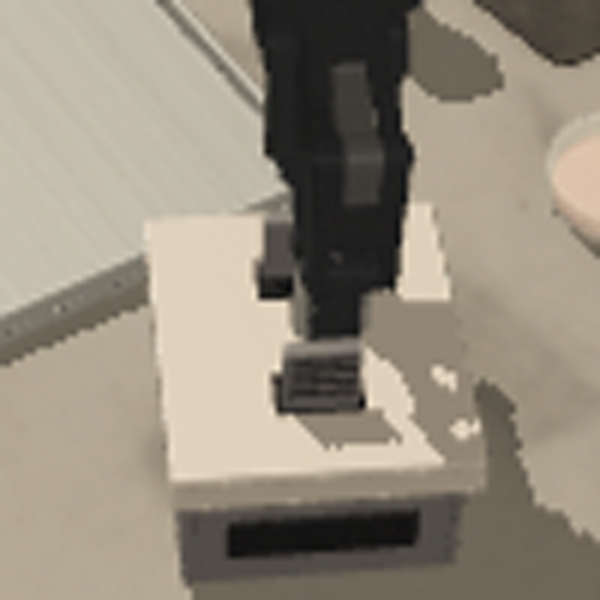

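The front fingertip shows at about (305,255) and the front tab at about (304,262). I'll check them against their projections.

```bash
python3 -c "
from h import *
c=np.array([.559,-.039]);y=np.array([.416,.909]);x=np.array([.909,-.416])
for n,p in (('fingertip in -11',list(c-y*.033-x*.011)+[.1036]),('fingertip in +11',list(c-y*.033+x*.011)+[.1036]),('tabtop outer -',list(c-y*.03-x*.012)+[.088]),('tabtop outer+',list(c-y*.03+x*.012)+[.088]),('tab2 top -',list(c+y*.03-x*.012)+[.088])):
  print(n,(proj('scene',p)-[250,200])*6)
"
```

```text
fingertip in -11 [291.16092309 327.13817708]
fingertip in +11 [365.46263631 322.26291408]
tabtop outer - [284.57987452 353.9041291 ]
tabtop outer+ [364.25139671 348.615696  ]
tab2 top - [261.32348108 207.74400334]
```

Projections match within 1 px. Descending.

Call:
jog_arm:
  series:
    - {"dx":0,"dy":0,"dz":6,"spin":0,"grip":0.22}
    - {"dx":0,"dy":0,"dz":6,"spin":0,"grip":0.22}
    - {"dx":0,"dy":0,"dz":6,"spin":0,"grip":0.22}
    - {"dx":0,"dy":0,"dz":6,"spin":0,"grip":0.22}
    - {"dx":0,"dy":0,"dz":4,"spin":0,"grip":0.22}
    - {"dx":0,"dy":0,"dz":2,"spin":0,"grip":0.22}
    - {"dx":0,"dy":0,"dz":0,"spin":0,"grip":0.22}
    - {"dx":0,"dy":0,"dz":0,"spin":0,"grip":0.22}

```text
clock: 5.65
tcp_pos: [0.5592, -0.0391, 0.0685]
tcp_rot: [[0.909, -0.416, 0.0], [-0.416, -0.909, -0.0], [0.0, -0.0, -1.0]]
contact_force: [-0.2, -0.0, -0.2]
width: 0.778
```

Call:
jog_arm:
  series:
    - {"dx":0,"dy":0,"dz":2,"spin":0,"grip":0.22}
    - {"dx":0,"dy":0,"dz":2,"spin":0,"grip":0.22}
    - {"dx":0,"dy":0,"dz":1,"spin":0,"grip":0.22}
    - {"dx":0,"dy":0,"dz":0,"spin":0,"grip":0.22}
    - {"dx":0,"dy":0,"dz":0,"spin":0,"grip":0.22}

```text
clock: 6.15
tcp_pos: [0.559, -0.0391, 0.0633]
tcp_rot: [[0.909, -0.416, -0.0], [-0.416, -0.909, 0.0], [-0.0, 0.0, -1.0]]
contact_force: [-0.2, 0.2, -0.7]
width: 0.781
```

Call:
jog_arm:
  series:
    - {"dx":0,"dy":0,"dz":1,"spin":0,"grip":0.22}
    - {"dx":0,"dy":0,"dz":1,"spin":0,"grip":0.22}
    - {"dx":0,"dy":0,"dz":0,"spin":0,"grip":0.22}
    - {"dx":0,"dy":0,"dz":0,"spin":0,"grip":0.22}

```text
clock: 6.55
tcp_pos: [0.559, -0.0391, 0.0613]
tcp_rot: [[0.909, -0.416, -0.0], [-0.416, -0.909, 0.0], [-0.0, 0.0, -1.0]]
contact_force: [0.1, -0.2, -0.3]
width: 0.775
```

Call:
jog_arm:
  series:
    - {"dx":0,"dy":0,"dz":1,"spin":0,"grip":0.22}
    - {"dx":0,"dy":0,"dz":1,"spin":0,"grip":0.22}
    - {"dx":0,"dy":0,"dz":0,"spin":0,"grip":0.22}
    - {"dx":0,"dy":0,"dz":0,"spin":0,"grip":0.22}

```text
clock: 6.95
tcp_pos: [0.559, -0.039, 0.0592]
tcp_rot: [[0.909, -0.416, -0.0], [-0.416, -0.909, 0.0], [-0.0, 0.0, -1.0]]
contact_force: [-0.4, 0.4, 0.1]
width: 0.787
```

Call:
jog_arm:
  series:
    - {"dx":0,"dy":0,"dz":1,"spin":0,"grip":0.22}
    - {"dx":0,"dy":0,"dz":1,"spin":0,"grip":0.22}
    - {"dx":0,"dy":0,"dz":0,"spin":0,"grip":0.22}
    - {"dx":0,"dy":0,"dz":0,"spin":0,"grip":0.22}

```text
clock: 7.35
tcp_pos: [0.559, -0.039, 0.0572]
tcp_rot: [[0.909, -0.416, -0.0], [-0.416, -0.909, 0.0], [-0.0, 0.0, -1.0]]
contact_force: [0.7, 0.1, 0.4]
width: 0.781
```

Call:
jog_arm:
  series:
    - {"dx":0,"dy":0,"dz":1,"spin":0,"grip":0.22}
    - {"dx":0,"dy":0,"dz":1,"spin":0,"grip":0.22}
    - {"dx":0,"dy":0,"dz":0,"spin":0,"grip":0.22}
    - {"dx":0,"dy":0,"dz":0,"spin":0,"grip":0.22}

```text
clock: 7.75
tcp_pos: [0.5592, -0.0391, 0.0554]
tcp_rot: [[0.909, -0.416, 0.0], [-0.416, -0.909, -0.0], [0.0, -0.0, -1.0]]
contact_force: [0.4, -1.0, 1.2]
width: 0.781
```

Call:
jog_arm:
  series:
    - {"dx":0,"dy":0,"dz":1,"spin":0,"grip":0.22}
    - {"dx":0,"dy":0,"dz":0,"spin":0,"grip":0.22}
    - {"dx":0,"dy":0,"dz":0,"spin":0,"grip":0.22}

```text
clock: 8.05
tcp_pos: [0.5592, -0.0391, 0.0546]
tcp_rot: [[0.909, -0.416, 0.0], [-0.416, -0.909, -0.0], [0.0, -0.0, -1.0]]
contact_force: [-1.0, -0.2, 3.3]
width: 0.783
```

Call:
jog_arm:
  series:
    - {"dx":0,"dy":0,"dz":1,"spin":0,"grip":0.22}
    - {"dx":0,"dy":0,"dz":0,"spin":0,"grip":0.22}
    - {"dx":0,"dy":0,"dz":0,"spin":0,"grip":0.22}

```text
clock: 8.35
tcp_pos: [0.5592, -0.0391, 0.0535]
tcp_rot: [[0.909, -0.416, 0.0], [-0.416, -0.909, -0.0], [0.0, -0.0, -1.0]]
contact_force: [-1.3, 0.4, 4.0]
width: 0.782
```

Call:
jog_arm:
  series:
    - {"dx":0,"dy":0,"dz":1,"spin":0,"grip":0.24}
    - {"dx":0,"dy":0,"dz":1,"spin":0,"grip":0.26}
    - {"dx":0,"dy":0,"dz":1,"spin":0,"grip":0.26}
    - {"dx":0,"dy":0,"dz":0,"spin":0,"grip":0.26}
    - {"dx":0,"dy":0,"dz":0,"spin":0,"grip":0.26}

```text
clock: 8.85
tcp_pos: [0.5596, -0.0393, 0.0511]
tcp_rot: [[0.909, -0.416, 0.001], [-0.416, -0.909, -0.0], [0.001, 0.0, -1.0]]
contact_force: [-1.8, -0.5, 7.4]
width: 0.743
```

Call:
jog_arm:
  series:
    - {"dx":0,"dy":0,"dz":1,"spin":0,"grip":0.26}
    - {"dx":0,"dy":0,"dz":1,"spin":0,"grip":0.26}
    - {"dx":0,"dy":0,"dz":0,"spin":0,"grip":0.26}
    - {"dx":0,"dy":0,"dz":0,"spin":0,"grip":0.26}

```text
clock: 9.25
tcp_pos: [0.5596, -0.0393, 0.0494]
tcp_rot: [[0.909, -0.416, 0.001], [-0.416, -0.909, -0.0], [0.001, 0.0, -1.0]]
contact_force: [-1.9, 0.4, 8.2]
width: 0.742
```

Call:
jog_arm:
  series:
    - {"dx":0,"dy":0,"dz":1,"spin":0,"grip":0.26}
    - {"dx":0,"dy":0,"dz":1,"spin":0,"grip":0.26}
    - {"dx":0,"dy":0,"dz":1,"spin":0,"grip":0.26}
    - {"dx":0,"dy":0,"dz":0,"spin":0,"grip":0.26}
    - {"dx":0,"dy":0,"dz":0,"spin":0,"grip":0.26}
    - {"dx":0,"dy":0,"dz":0,"spin":0,"grip":0.26}

```text
clock: 9.85
tcp_pos: [0.5597, -0.0393, 0.0469]
tcp_rot: [[0.909, -0.416, 0.001], [-0.416, -0.909, -0.0], [0.001, 0.0, -1.0]]
contact_force: [-3.8, 0.4, 11.5]
width: 0.74
```

Call:
jog_arm:
  series:
    - {"dx":0,"dy":0,"dz":1,"spin":0,"grip":0.26}
    - {"dx":0,"dy":0,"dz":0,"spin":0,"grip":0.26}
    - {"dx":0,"dy":0,"dz":0,"spin":0,"grip":0.26}

```text
clock: 10.15
tcp_pos: [0.5597, -0.0393, 0.046]
tcp_rot: [[0.909, -0.416, 0.001], [-0.416, -0.909, -0.0], [0.001, 0.0, -1.0]]
contact_force: [-5.4, 0.5, 12.6]
width: 0.746
```

Call:
jog_arm:
  series:
    - {"dx":-0.6,"dy":0.3,"dz":0.6,"spin":0,"grip":0.28}
    - {"dx":0,"dy":0,"dz":0,"spin":0,"grip":0.29}
    - {"dx":0,"dy":0,"dz":0,"spin":0,"grip":0.29}
    - {"dx":0,"dy":0,"dz":0,"spin":0,"grip":0.29}

```text
clock: 10.55
tcp_pos: [0.5598, -0.0397, 0.046]
tcp_rot: [[0.909, -0.416, 0.003], [-0.416, -0.909, -0.001], [0.003, 0.0, -1.0]]
contact_force: [-3.2, -1.2, 12.6]
width: 0.713
```

Call:
jog_arm:
  series:
    - {"dx":0,"dy":0,"dz":0.8,"spin":0,"grip":0.29}
    - {"dx":0,"dy":0,"dz":0,"spin":0,"grip":0.29}
    - {"dx":0,"dy":0,"dz":0,"spin":0,"grip":0.29}

```text
clock: 10.85
tcp_pos: [0.5598, -0.0397, 0.0455]
tcp_rot: [[0.909, -0.416, 0.002], [-0.416, -0.909, -0.001], [0.003, 0.0, -1.0]]
contact_force: [-4.4, -0.6, 14.1]
width: 0.714
```

Call:
jog_arm:
  series:
    - {"dx":0,"dy":0,"dz":-0.2,"spin":0,"grip":0.31}
    - {"dx":0,"dy":0,"dz":-0.2,"spin":0,"grip":0.33}
    - {"dx":0,"dy":0,"dz":0,"spin":0,"grip":0.33}
    - {"dx":0,"dy":0,"dz":0,"spin":0,"grip":0.33}

```text
clock: 11.25
tcp_pos: [0.5601, -0.0399, 0.0462]
tcp_rot: [[0.909, -0.416, 0.003], [-0.416, -0.909, -0.002], [0.003, 0.0, -1.0]]
contact_force: [-4.7, -1.1, 15.4]
width: 0.674
```

Call:
jog_arm:
  series:
    - {"dx":0,"dy":0,"dz":-0.8,"spin":0,"grip":0.34}
    - {"dx":0,"dy":0,"dz":-0.4,"spin":0,"grip":0.36}
    - {"dx":0,"dy":0,"dz":0,"spin":0,"grip":0.36}
    - {"dx":0,"dy":0,"dz":0,"spin":0,"grip":0.36}

```text
clock: 11.65
tcp_pos: [0.56, -0.04, 0.047]
tcp_rot: [[0.909, -0.416, 0.003], [-0.416, -0.909, -0.002], [0.003, 0.0, -1.0]]
contact_force: [-3.2, -1.2, 13.0]
width: 0.64
```

Call:
jog_arm:
  series:
    - {"dx":0,"dy":0,"dz":0,"spin":0,"grip":0.38}
    - {"dx":0,"dy":0,"dz":-0.2,"spin":0,"grip":0.4}
    - {"dx":0,"dy":0,"dz":0,"spin":0,"grip":0.4}
    - {"dx":0,"dy":0,"dz":0,"spin":0,"grip":0.4}

```text
clock: 12.05
tcp_pos: [0.56, -0.0398, 0.0475]
tcp_rot: [[0.909, -0.416, 0.003], [-0.416, -0.909, -0.002], [0.003, 0.0, -1.0]]
contact_force: [-4.7, -1.7, 13.8]
width: 0.604
```

Call:
jog_arm:
  series:
    - {"dx":0,"dy":0,"dz":-0.3,"spin":0,"grip":0.42}
    - {"dx":0,"dy":0,"dz":-0.3,"spin":0,"grip":0.44}
    - {"dx":0,"dy":0,"dz":0,"spin":0,"grip":0.44}
    - {"dx":0,"dy":0,"dz":0,"spin":0,"grip":0.44}

```text
clock: 12.45
tcp_pos: [0.5601, -0.0399, 0.0481]
tcp_rot: [[0.909, -0.416, 0.003], [-0.416, -0.909, -0.002], [0.003, 0.0, -1.0]]
contact_force: [-3.9, -0.7, 14.6]
width: 0.562
```

Call:
jog_arm:
  series:
    - {"dx":0,"dy":0,"dz":-0.4,"spin":0,"grip":0.46}
    - {"dx":0,"dy":0,"dz":-0.4,"spin":0,"grip":0.48}
    - {"dx":0,"dy":0,"dz":0,"spin":0,"grip":0.49}
    - {"dx":0,"dy":0,"dz":0,"spin":0,"grip":0.49}

```text
clock: 12.85
tcp_pos: [0.56, -0.0399, 0.0487]
tcp_rot: [[0.909, -0.416, 0.003], [-0.416, -0.909, -0.002], [0.003, 0.0, -1.0]]
contact_force: [-3.6, 0.1, 14.4]
width: 0.516
```

Call:
jog_arm:
  series:
    - {"dx":0,"dy":0,"dz":-0.2,"spin":0,"grip":0.55}
    - {"dx":0,"dy":0,"dz":0,"spin":0,"grip":0.6}
    - {"dx":0,"dy":0,"dz":0,"spin":0,"grip":0.7}
  newtons: 25

```text
clock: 13.15
tcp_pos: [0.5601, -0.04, 0.0495]
tcp_rot: [[0.909, -0.416, 0.003], [-0.416, -0.909, -0.002], [0.003, 0.0, -1.0]]
contact_force: [-5.3, -0.4, 16.4]
width: 0.485
```

Call:
jog_arm:
  series:
    - {"dx":0,"dy":0,"dz":-1.5,"spin":0,"grip":0.7}
    - {"dx":0,"dy":0,"dz":-1.5,"spin":0,"grip":0.7}
    - {"dx":0,"dy":0,"dz":-1,"spin":0,"grip":0.7}
    - {"dx":0,"dy":0,"dz":0,"spin":0,"grip":0.7}
    - {"dx":0,"dy":0,"dz":0,"spin":0,"grip":0.7}

```text
clock: 13.65
tcp_pos: [0.5599, -0.0399, 0.0524]
tcp_rot: [[0.909, -0.416, 0.003], [-0.416, -0.909, -0.002], [0.004, 0.0, -1.0]]
contact_force: [-2.2, -2.2, 10.1]
width: 0.486
```

Call:
jog_arm:
  series:
    - {"dx":0,"dy":0,"dz":-1.5,"spin":0,"grip":0.7}
    - {"dx":0,"dy":0,"dz":-1.5,"spin":0,"grip":0.7}
    - {"dx":0,"dy":0,"dz":-1,"spin":0,"grip":0.7}
    - {"dx":0,"dy":0,"dz":0,"spin":0,"grip":0.7}
    - {"dx":0,"dy":0,"dz":0,"spin":0,"grip":0.7}

```text
clock: 14.15
tcp_pos: [0.5598, -0.0399, 0.0557]
tcp_rot: [[0.909, -0.416, 0.003], [-0.416, -0.909, -0.002], [0.004, 0.0, -1.0]]
contact_force: [-0.5, -0.7, 7.3]
width: 0.484
```

Call:
jog_arm:
  series:
    - {"dx":0,"dy":0,"dz":-1.5,"spin":0,"grip":0.7}
    - {"dx":0,"dy":0,"dz":-1.5,"spin":0,"grip":0.7}
    - {"dx":0,"dy":0,"dz":-1,"spin":0,"grip":0.7}
    - {"dx":0,"dy":0,"dz":0,"spin":0,"grip":0.7}
    - {"dx":0,"dy":0,"dz":0,"spin":0,"grip":0.7}

```text
clock: 14.65
tcp_pos: [0.5592, -0.0394, 0.0588]
tcp_rot: [[0.909, -0.416, 0.002], [-0.416, -0.909, -0.001], [0.002, -0.0, -1.0]]
contact_force: [2.1, -2.8, 3.2]
width: 0.483
```

Call:
jog_arm:
  series:
    - {"dx":0,"dy":0,"dz":-1,"spin":0,"grip":0.7}
    - {"dx":0,"dy":0,"dz":-1,"spin":0,"grip":0.7}
    - {"dx":0,"dy":0,"dz":-1,"spin":0,"grip":0.7}
    - {"dx":0,"dy":0,"dz":0,"spin":0,"grip":0.7}
    - {"dx":0,"dy":0,"dz":0,"spin":0,"grip":0.7}

```text
clock: 15.15
tcp_pos: [0.5588, -0.0391, 0.0611]
tcp_rot: [[0.909, -0.416, 0.001], [-0.416, -0.909, -0.0], [0.001, -0.0, -1.0]]
contact_force: [4.3, -3.0, 1.5]
width: 0.475
```

Call:
jog_arm:
  series:
    - {"dx":0,"dy":0,"dz":-1,"spin":0,"grip":0.7}
    - {"dx":0,"dy":0,"dz":-1,"spin":0,"grip":0.7}
    - {"dx":0,"dy":0,"dz":0,"spin":0,"grip":0.7}
    - {"dx":0,"dy":0,"dz":0,"spin":0,"grip":0.7}

```text
clock: 15.55
tcp_pos: [0.5586, -0.0391, 0.0625]
tcp_rot: [[0.909, -0.416, 0.001], [-0.416, -0.909, -0.0], [0.001, -0.0, -1.0]]
contact_force: [5.4, -2.8, -2.5]
width: 0.476
```

Call:
jog_arm:
  series:
    - {"dx":0.8,"dy":0,"dz":0,"spin":0,"grip":0.7}
    - {"dx":0,"dy":0,"dz":0,"spin":0,"grip":0.7}
    - {"dx":0,"dy":0,"dz":0,"spin":0,"grip":0.7}

```text
clock: 15.85
tcp_pos: [0.5588, -0.0392, 0.0625]
tcp_rot: [[0.909, -0.416, -0.001], [-0.416, -0.909, 0.0], [-0.001, -0.0, -1.0]]
contact_force: [5.1, -2.3, -2.9]
width: 0.477
```

```bash
python3 -c "
from h import *
a=save('scene','s3')
togo([.559,-.039,.07])
a=cv2.resize(a[200:300,250:350],None,fx=6,fy=6,interpolation=2)
cv2.imwrite('pics/s3c.png',a[:,:,::-1])"
```

```text
tool mm [ 0.1 -0.3 -7.4] yaw of y -114.6 w 0.477 F [ 4.8 -2.1 -2. ] M [-0.27 -0.89 -0.03] tcp [ 0.5588 -0.0392  0.0626] t 15.9
```

View pics/s3c.png

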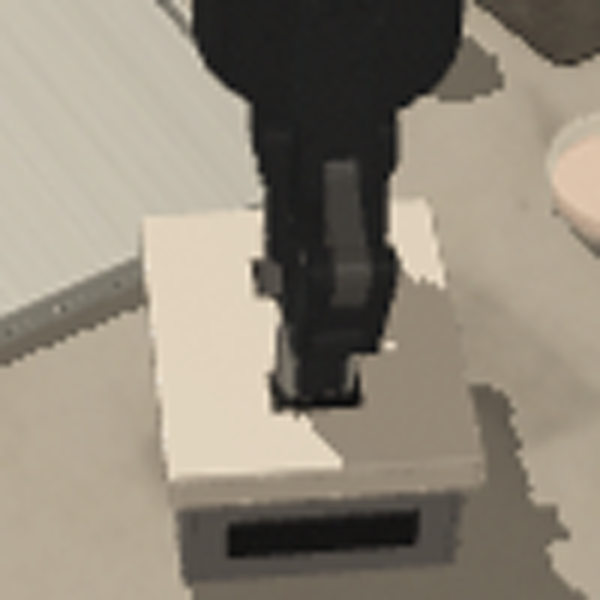

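The tabs are fully in and the plate sits slightly raised (front edge at about row 278). I'll relieve the side force before lifting.

Call:
jog_arm:
  series:
    - {"dx":0.7,"dy":0,"dz":0,"spin":0,"grip":0.7}
    - {"dx":0.7,"dy":0,"dz":0,"spin":0,"grip":0.7}
    - {"dx":0,"dy":0,"dz":0,"spin":0,"grip":0.7}
    - {"dx":0,"dy":0,"dz":0,"spin":0,"grip":0.7}

```text
clock: 16.3
tcp_pos: [0.5594, -0.0396, 0.0628]
tcp_rot: [[0.909, -0.416, -0.003], [-0.416, -0.909, 0.001], [-0.003, 0.0, -1.0]]
contact_force: [-0.8, 0.5, -0.2]
width: 0.477
```

Call:
jog_arm:
  series:
    - {"dx":0,"dy":0,"dz":-1,"spin":0,"grip":0.7}
    - {"dx":0,"dy":0,"dz":-1,"spin":0,"grip":0.7}
    - {"dx":0,"dy":0,"dz":0,"spin":0,"grip":0.7}
    - {"dx":0,"dy":0,"dz":0,"spin":0,"grip":0.7}

```text
clock: 16.7
tcp_pos: [0.5602, -0.04, 0.0651]
tcp_rot: [[0.909, -0.416, -0.0], [-0.416, -0.909, 0.0], [-0.0, 0.0, -1.0]]
contact_force: [-0.6, -1.0, -1.0]
width: 0.476
```

Call:
jog_arm:
  series:
    - {"dx":0,"dy":0,"dz":-1,"spin":0,"grip":0.7}
    - {"dx":0,"dy":0,"dz":-1,"spin":0,"grip":0.7}
    - {"dx":0,"dy":0,"dz":0,"spin":0,"grip":0.7}
    - {"dx":0,"dy":0,"dz":0,"spin":0,"grip":0.7}

```text
clock: 17.1
tcp_pos: [0.5604, -0.04, 0.0674]
tcp_rot: [[0.909, -0.416, 0.0], [-0.416, -0.909, -0.0], [0.0, -0.0, -1.0]]
contact_force: [0.1, 0.1, -1.7]
width: 0.478
```

Pull is 1.7 N, about its weight, so the cover is free. Lifting straight up.

Call:
jog_arm:
  series:
    - {"dx":0,"dy":0,"dz":-2,"spin":0,"grip":0.7}
    - {"dx":0,"dy":0,"dz":-3,"spin":0,"grip":0.7}
    - {"dx":0,"dy":0,"dz":-3,"spin":0,"grip":0.7}
    - {"dx":0,"dy":0,"dz":-4,"spin":0,"grip":0.7}
    - {"dx":0,"dy":0,"dz":-4,"spin":0,"grip":0.7}

```text
clock: 17.6
tcp_pos: [0.5605, -0.04, 0.0838]
tcp_rot: [[0.909, -0.416, 0.0], [-0.416, -0.909, -0.0], [0.0, -0.0, -1.0]]
contact_force: [-0.6, 0.2, -1.8]
width: 0.478
```

Call:
jog_arm:
  series:
    - {"dx":0,"dy":0,"dz":-5,"spin":0,"grip":0.7}
    - {"dx":0,"dy":0,"dz":-8,"spin":0,"grip":0.7}
    - {"dx":0,"dy":0,"dz":-10,"spin":0,"grip":0.7}
    - {"dx":0,"dy":0,"dz":-10,"spin":0,"grip":0.7}
    - {"dx":0,"dy":0,"dz":-10,"spin":0,"grip":0.7}
    - {"dx":0,"dy":0,"dz":-10,"spin":0,"grip":0.7}
    - {"dx":0,"dy":0,"dz":-5,"spin":0,"grip":0.7}
    - {"dx":0,"dy":0,"dz":0,"spin":0,"grip":0.7}
    - {"dx":0,"dy":0,"dz":0,"spin":0,"grip":0.7}

```text
clock: 18.5
tcp_pos: [0.5602, -0.04, 0.1411]
tcp_rot: [[0.909, -0.416, -0.0], [-0.416, -0.909, 0.0], [-0.0, 0.0, -1.0]]
contact_force: [0.5, 0.1, -1.1]
width: 0.475
```

Run:
```python
from fit import *
a=save('scene','s4');b=save('top','t4')
togo([.54,.14,.141])
a=cv2.resize(a[150:320,190:390],None,fx=3,fy=3,interpolation=2)
cv2.imwrite('pics/s4c.png',a[:,:,::-1])
T=cv2.imread('pics/top0.png')
cv2.imwrite('pics/tray.png',cv2.resize(T[180:285,200:305],None,fx=5.5,fy=5.5,interpolation=2))
```

```text
tool mm [ -93.  -155.3   -0.4] yaw of y -114.6 w 0.476 F [-0.6  0.4 -1.3] M [ 0.02 -0.04  0.01] tcp [ 0.5599 -0.0399  0.1406] t 18.6
```

View pics/s4c.png

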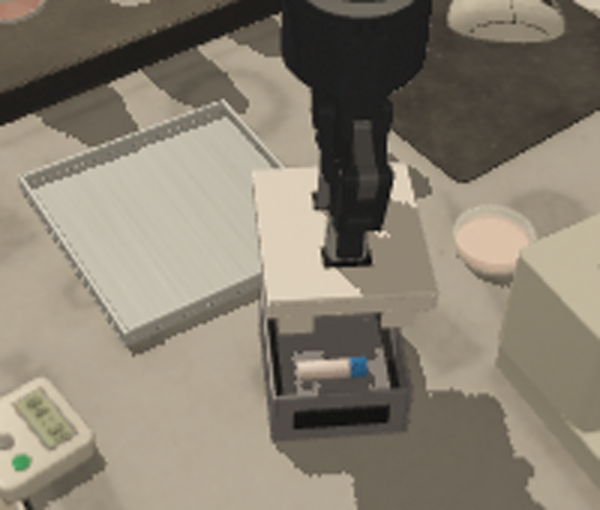

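View pics/tray.png

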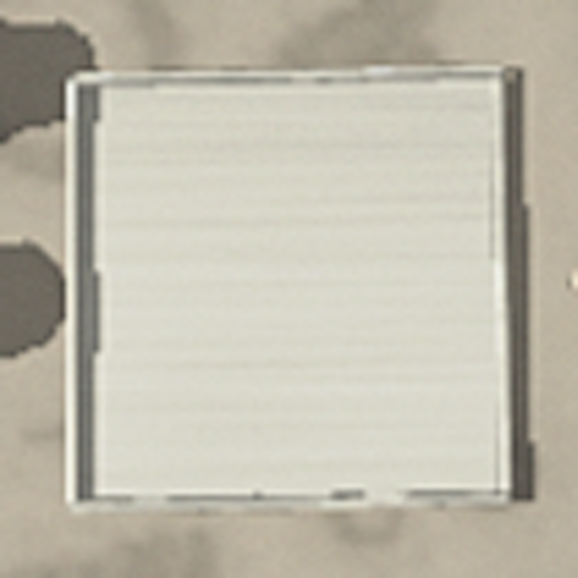

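The cover is lifted cleanly with the vial left in the open box. The tray rim in the top view runs from about (212,193) to (293,272).

Run:
```python
from h import *
for rx in (507,512):
  q=[(66,73),(rx,67),(rx,503),(67,505)]
  P=np.array([atz('top',(200+(x+.5)/5.5-.5,180+(y+.5)/5.5-.5),.014) for x,y in q]);e=np.diff(np.vstack([P,P[:1]]),axis=0)
  print(P.mean(0).round(4),np.linalg.norm(e,axis=1).round(4),np.degrees(np.arctan2(e[:,1],e[:,0])).round(1))
q=[(140,151),(343,71),(466,207),(248,308)] # scene crop0 3x at 150,160
P=np.array([atz('scene',(150+(x+.5)/3-.5,160+(y+.5)/3-.5),.014) for x,y in q]);e=np.diff(np.vstack([P,P[:1]]),axis=0)
print(P.mean(0).round(4),np.linalg.norm(e,axis=1).round(4),np.degrees(np.arctan2(e[:,1],e[:,0])).round(1))
```

```text
[0.5413 0.1434 0.014 ] [0.1824 0.1784 0.1778 0.1769] [ -88.9 -179.8   90.6    1.7]
[0.5413 0.1424 0.014 ] [0.1845 0.1784 0.1799 0.1769] [ -88.9 -179.8   90.6    1.7]
[0.5384 0.1401 0.014 ] [0.1781 0.1787 0.177  0.1783] [   2.6  -88.5 -177.5   91.9]
```

Call:
jog_arm:
  series:
    - {"dx":-6,"dy":-10,"dz":0,"spin":0,"grip":0.7}
    - {"dx":-13,"dy":-21.7,"dz":0,"spin":0,"grip":0.7}
    - {"dx":-15,"dy":-25,"dz":0,"spin":0,"grip":0.7}
    - {"dx":-15,"dy":-25,"dz":0,"spin":0,"grip":0.7}
    - {"dx":-15,"dy":-25,"dz":0,"spin":0,"grip":0.7}
    - {"dx":-15,"dy":-25,"dz":0,"spin":0,"grip":0.7}
    - {"dx":-10,"dy":-16,"dz":0,"spin":0,"grip":0.7}
    - {"dx":-4.7,"dy":-9,"dz":0,"spin":0,"grip":0.7}
    - {"dx":0,"dy":0,"dz":0,"spin":0,"grip":0.7}
    - {"dx":0,"dy":0,"dz":0,"spin":0,"grip":0.7}

```text
clock: 19.6
tcp_pos: [0.5404, 0.1412, 0.1411]
tcp_rot: [[0.909, -0.416, -0.0], [-0.416, -0.909, -0.001], [-0.0, 0.001, -1.0]]
contact_force: [0.6, -0.7, -2.2]
width: 0.477
```

Call:
jog_arm:
  series:
    - {"dx":0,"dy":0,"dz":5,"spin":0,"grip":0.7}
    - {"dx":0,"dy":0,"dz":10,"spin":0,"grip":0.7}
    - {"dx":0,"dy":0,"dz":12,"spin":0,"grip":0.7}
    - {"dx":0,"dy":0,"dz":12,"spin":0,"grip":0.7}
    - {"dx":0,"dy":0,"dz":12,"spin":0,"grip":0.7}
    - {"dx":0,"dy":0,"dz":12,"spin":0,"grip":0.7}
    - {"dx":0,"dy":0,"dz":7,"spin":0,"grip":0.7}
    - {"dx":0,"dy":0,"dz":0,"spin":0,"grip":0.7}
    - {"dx":0,"dy":0,"dz":0,"spin":0,"grip":0.7}
    - {"dx":0,"dy":0,"dz":0,"spin":0,"grip":0.7}

```text
clock: 20.6
tcp_pos: [0.5411, 0.1416, 0.0721]
tcp_rot: [[0.909, -0.416, 0.002], [-0.416, -0.909, 0.0], [0.001, -0.001, -1.0]]
contact_force: [0.1, -0.1, -1.8]
width: 0.479
```

Run:
```python
from h import *
a=save('scene','s5')
togo([.54,.1415,.043])
a=cv2.resize(a[150:320,180:380],None,fx=3,fy=3,interpolation=2)
cv2.imwrite('pics/s5c.png',a[:,:,::-1])
```

```text
tool mm [-1.   0.6 29.2] yaw of y -114.59 w 0.476 F [-0.1  0.1 -1. ] M [0.02 0.03 0.  ] tcp [0.5411 0.1416 0.0722] t 20.65
```

View pics/s5c.png

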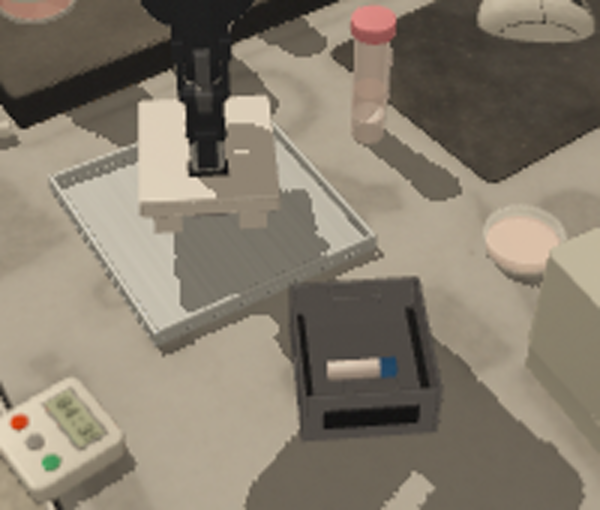

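The cover hangs level over the tray, clear of the tube (plate at about (226-272, 183-222)). Now I'll lower it gently.

Call:
jog_arm:
  series:
    - {"dx":0,"dy":0,"dz":5,"spin":0,"grip":0.7}
    - {"dx":0,"dy":0,"dz":5,"spin":0,"grip":0.7}
    - {"dx":0,"dy":0,"dz":5,"spin":0,"grip":0.7}
    - {"dx":0,"dy":0,"dz":4,"spin":0,"grip":0.7}
    - {"dx":0,"dy":0,"dz":3,"spin":0,"grip":0.7}
    - {"dx":0,"dy":0,"dz":2,"spin":0,"grip":0.7}
    - {"dx":0,"dy":0,"dz":0,"spin":0,"grip":0.7}
    - {"dx":0,"dy":0,"dz":0,"spin":0,"grip":0.7}

```text
clock: 21.45
tcp_pos: [0.5405, 0.1415, 0.0474]
tcp_rot: [[0.909, -0.416, 0.0], [-0.416, -0.909, 0.0], [0.0, -0.0, -1.0]]
contact_force: [-0.8, 0.3, -1.5]
width: 0.475
```

Call:
jog_arm:
  series:
    - {"dx":0,"dy":0,"dz":1,"spin":0,"grip":0.7}
    - {"dx":0,"dy":0,"dz":1,"spin":0,"grip":0.7}
    - {"dx":0,"dy":0,"dz":0,"spin":0,"grip":0.7}
    - {"dx":0,"dy":0,"dz":0,"spin":0,"grip":0.7}

```text
clock: 21.85
tcp_pos: [0.5404, 0.1415, 0.0453]
tcp_rot: [[0.909, -0.416, -0.0], [-0.416, -0.909, -0.0], [-0.0, 0.0, -1.0]]
contact_force: [-0.3, -0.1, -2.1]
width: 0.478
```

Call:
jog_arm:
  series:
    - {"dx":0,"dy":0,"dz":1,"spin":0,"grip":0.7}
    - {"dx":0,"dy":0,"dz":0,"spin":0,"grip":0.7}
    - {"dx":0,"dy":0,"dz":0,"spin":0,"grip":0.7}

```text
clock: 22.15
tcp_pos: [0.5405, 0.1415, 0.0444]
tcp_rot: [[0.909, -0.416, 0.0], [-0.416, -0.909, 0.0], [0.0, -0.0, -1.0]]
contact_force: [0.8, 0.8, -0.6]
width: 0.478
```

Call:
jog_arm:
  series:
    - {"dx":0,"dy":0,"dz":0.7,"spin":0,"grip":0.7}
    - {"dx":0,"dy":0,"dz":0,"spin":0,"grip":0.7}
    - {"dx":0,"dy":0,"dz":0,"spin":0,"grip":0.7}

```text
clock: 22.45
tcp_pos: [0.5405, 0.1416, 0.0441]
tcp_rot: [[0.909, -0.416, -0.0], [-0.416, -0.909, 0.0], [-0.0, -0.0, -1.0]]
contact_force: [-3.0, -0.4, 4.3]
width: 0.479
```

Call:
jog_arm:
  series:
    - {"dx":0,"dy":0,"dz":0.6,"spin":0,"grip":0.7}
    - {"dx":0,"dy":0,"dz":0,"spin":0,"grip":0.7}
    - {"dx":0,"dy":0,"dz":0,"spin":0,"grip":0.7}

```text
clock: 22.75
tcp_pos: [0.5405, 0.1416, 0.044]
tcp_rot: [[0.909, -0.416, -0.0], [-0.416, -0.909, -0.0], [-0.0, 0.0, -1.0]]
contact_force: [-4.6, -1.3, 8.9]
width: 0.48
```

Call:
jog_arm:
  series:
    - {"dx":0,"dy":0,"dz":-0.9,"spin":0,"grip":0.7}
    - {"dx":0,"dy":0,"dz":0,"spin":0,"grip":0.6}
    - {"dx":0,"dy":0,"dz":0,"spin":0,"grip":0.5}
    - {"dx":0,"dy":0,"dz":0,"spin":0,"grip":0.46}
    - {"dx":0,"dy":0,"dz":0,"spin":0,"grip":0.42}
    - {"dx":0,"dy":0,"dz":0,"spin":0,"grip":0.38}
    - {"dx":0,"dy":0,"dz":0,"spin":0,"grip":0.34}
    - {"dx":0,"dy":0,"dz":0,"spin":0,"grip":0.3}
    - {"dx":0,"dy":0,"dz":0,"spin":0,"grip":0.26}
    - {"dx":0,"dy":0,"dz":0,"spin":0,"grip":0.2}

```text
clock: 23.75
tcp_pos: [0.5408, 0.1415, 0.0443]
tcp_rot: [[0.909, -0.416, 0.001], [-0.416, -0.909, 0.0], [0.001, -0.0, -1.0]]
contact_force: [-0.3, 0.1, -0.3]
width: 0.8
```

Call:
jog_arm:
  series:
    - {"dx":0,"dy":0,"dz":0,"spin":0,"grip":0.16}
    - {"dx":0,"dy":0,"dz":0,"spin":0,"grip":0.16}
    - {"dx":0,"dy":0,"dz":0,"spin":0,"grip":0.16}
    - {"dx":0,"dy":0,"dz":0,"spin":0,"grip":0.16}

```text
clock: 24.15
tcp_pos: [0.5404, 0.1415, 0.0439]
tcp_rot: [[0.909, -0.416, 0.0], [-0.416, -0.909, 0.0], [0.0, -0.0, -1.0]]
contact_force: [-0.2, -0.2, -0.3]
width: 0.843
```

Released with no force. Retreating straight up, then toward the robot so the top camera can see.

Call:
jog_arm:
  series:
    - {"dx":0,"dy":0,"dz":-4,"spin":0,"grip":0.16}
    - {"dx":0,"dy":0,"dz":-6,"spin":0,"grip":0.16}
    - {"dx":0,"dy":0,"dz":-10,"spin":0,"grip":0.16}
    - {"dx":0,"dy":0,"dz":-15,"spin":0,"grip":0.16}
    - {"dx":0,"dy":0,"dz":-20,"spin":0,"grip":0.16}
    - {"dx":0,"dy":0,"dz":-30,"spin":0,"grip":0.16}
    - {"dx":0,"dy":0,"dz":-40,"spin":0,"grip":0.16}
    - {"dx":0,"dy":0,"dz":-40,"spin":0,"grip":0.16}
    - {"dx":0,"dy":0,"dz":-30,"spin":0,"grip":0.16}
    - {"dx":0,"dy":0,"dz":0,"spin":0,"grip":0.16}

```text
clock: 25.15
tcp_pos: [0.5435, 0.1419, 0.2473]
tcp_rot: [[0.909, -0.416, 0.013], [-0.416, -0.909, 0.002], [0.011, -0.007, -1.0]]
contact_force: [0.1, 0.2, 0.0]
width: 0.843
```

Call:
jog_arm:
  series:
    - {"dx":-25,"dy":12,"dz":0,"spin":0,"grip":0.16}
    - {"dx":-25,"dy":12,"dz":0,"spin":0,"grip":0.16}
    - {"dx":-25,"dy":12,"dz":0,"spin":0,"grip":0.16}
    - {"dx":-25,"dy":12,"dz":0,"spin":0,"grip":0.16}
    - {"dx":-25,"dy":12,"dz":0,"spin":0,"grip":0.16}
    - {"dx":0,"dy":0,"dz":0,"spin":0,"grip":0.16}
    - {"dx":0,"dy":0,"dz":0,"spin":0,"grip":0.16}
    - {"dx":0,"dy":0,"dz":0,"spin":0,"grip":0.16}

```text
clock: 25.95
tcp_pos: [0.4023, 0.1389, 0.2391]
tcp_rot: [[0.909, -0.416, 0.0], [-0.416, -0.909, 0.0], [0.0, -0.0, -1.0]]
contact_force: [-0.1, -0.4, 0.1]
width: 0.839
```

Run:
```python
from h import *
a=save('scene','s6');b=save('top','t6')
togo([.54,.1415,.043])
a=cv2.resize(a[150:330,160:360],None,fx=2,fy=2,interpolation=2);b=cv2.resize(b[150:330,200:400],None,fx=2,fy=2,interpolation=2)
cv2.imwrite('pics/m6.png',np.hstack([a,b])[:,:,::-1])
```

```text
tool mm [124.  -59.7 195.9] yaw of y -114.62 w 0.841 F [-0.4 -0.1 -0.1] M [-0.   -0.02  0.02] tcp [0.4024 0.1389 0.239 ] t 26.05
```

View pics/m6.png

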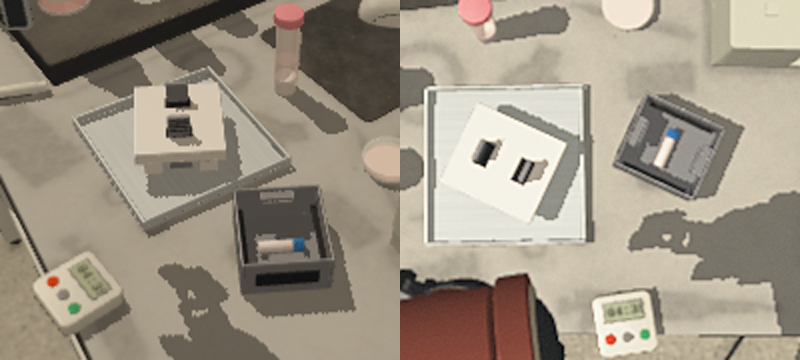

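```bash
python3 - <<'E'
from fit import *
T=cv2.imread('pics/top'+'0.png');T=cv2.imread('pics/t6.png')
q=quad(T,[(200+(x-400)/2,150+y/2) for x,y in [(480,103),(567,150),(527,222),(441,175)]],3)
P=np.array([atz('top',p,.045) for p in q]);e=np.diff(np.vstack([P,P[:1]]),axis=0)
print(P.mean(0).round(4),np.linalg.norm(e,axis=1).round(4))
E
python3 -c "
from bench import arm
print(arm.job_done())"
```

```text
[0.5403 0.1419 0.045 ] [0.1088 0.0961 0.1071 0.095 ]
the job is handed in; nothing more can be done
None
```

The box is open, and the cover stands upright on the tray, about 1–2 mm from its centre. I handed the job in at about 26 s of the 72 s allowed.

- **Pressing:** I pressed the cover down to about 14 N, then squeezed the tabs in small steps, raising the arm slightly as the fingers reached farther. The force was mostly 13–15 N, with brief readings of 15.4 N and 16.4 N, the second just after the tabs bottomed out.
- **Lifting:** At the start of the lift the pull read 2–3 N, with about 5–6 N of side force. I shifted the arm sideways until both went away, then lifted straight up at 1–2 N, about the cover's own weight.
- **Setting down:** The cover touched the tray at up to 9 N for a moment. I backed off, opened the fingers and retreated with no force reading.
- **Last checks:**
  - The plate centre measured (0.540, 0.142) m. The tray centre measured about (0.541, 0.143) m from the top camera and (0.538, 0.140) m from the scene camera.
  - The plate's size at its expected set-down height came out as 95–96 × 107–109 mm, so it is sitting level.
  - The final pictures show the vial still in the box, and the tube, dish and timer looking unmoved. I judged those by eye only.
- **Disagreements:** My first automatic fit of the tray edges caught the wrong edges, so I read its corners by hand. The fingers were also closed about 3 mm narrower than the tabs' fully-in spacing, probably because the finger pads give a little.

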